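Sweep the rolls off the baking sheet into the basket

ROBOT

A 6-joint arm with a two-finger parallel gripper is mounted at the origin on the work surface. World frame = base frame: x ahead of the robot, y to its left, z up, the work surface at z = 0. Lengths are in mm, angles in rad, forces in N, time in s.
With the tool pointing down it reaches from about 350 to 975 mm from the base axis. Payload 7.1 kg.
Tool frame: the origin (TCP) lies midway between the tips of the shut fingers; the grasp point (between the pads) lies ctrl.grip_point_offset behind it (ctrl.grip_point_offset is the distance from the TCP to the grasp point, in mm); z points along the fingers, y is the direction in which the jaws open and shut (so a half turn about z gives the same grasp; the last joint's range is limited). The gripper opens to 88 mm and grips with 3 to 60 N. Pads are 20 mm wide; open, the fingers measure 115 mm over their backs; the gripper's body (75 mm by 178 mm) begins 61 mm behind the grasp point.
Start: joints at [1.133, 0.423, 1.63, -0, 1.089, -0.019], TCP at [254.133, 570.983, 222.675] pointing down, gripper open.
Joint ranges: [-3, 3], [-0.9, 2.11], [0.09, 2.58], [-1.31, 4.45], [0.11, 2.69], [-2.54, 2.54]. Speed limits (rad/s): [2.39, 2.39, 3.01, 3.14, 3.14, 3.14].

INTERFACE

Orientations are given as a rotation vector (axis times angle).
In Python, from workcell import telemetry, optics, order, ctrl gives the robot as it stands.
- The arm moves only by the tool move_arm, never from a script. Its argument "motion" is a list of rows, each a list of 3 entries, a list of its own where there are three numbers: the opening, from 0 (shut) to 1 (fully open), then the shift along the tool's x, y, z in units of 100 mm (1.0 is 100 mm), then the turn about the tool's z in units of pi/2 rad (1.0 is pi/2 rad). In form: [[gripper, [x, y, z], twist], ...]. A call has 1 to 5 rows; each row shifts and turns the pose as measured when the row begins, along the tool's axes as they then stand; what a row does not reach is not made up. A row lasts 1/12 s, in which the tool goes at most 41.7 mm and 7.16 degrees, less where a joint would pass 70% of its speed; a pose out of reach is approached as far as the arm can. A call with a number of a shift or a turn outside -1 to 1 is refused whole. A call with a gripper value outside its range is refused whole. The fingers move at their own pace and stop on an object; the grip force is fixed at half the most. Time passes only in rows, so rows that do not move let the fingers close. It gives the time, the measured TCP pose, the force and the opening at its end, in the units of the state.
- telemetry.get_obs(): the state, without advancing time (a new reading comes with each control period).
- optics.get_image(name): name is "scene" or "top" or "wrist"; returns the picture (400x640x3 uint8, red, green, blue); there is no depth.
- optics.camera_info(name): a dict with "mtx" (3x3 intrinsics, pixels), "R" (3x3) and "t" (3): a world point X has camera coordinates R X + t. Camera axes: x right, y down, z forward; pixel columns grow to the right and rows downward; lengths in mm; the calibration is good to about 2 mm. A picture is of the moment at which its call begins: read the wrist's pose just before it. camera_info takes no time and is no camera call; for the wrist camera it gives the pose at the moment of the call.
- order.close_job(): hands the job in, once; it reports no verdict.
Trained networks look in the newest picture that a camera, given by its name, has taken for a name from the list of things; names that differ only in an ending like _2 or _b are one class to them, and where a whole thing is asked for, a point or a joint stands for the part that bears it (a point fixed in the world has none). Each returns a list of dicts, best first, with "confidence" (0 to 1); they miss things now and then, are a little off and sometimes report something else, mostly with a low value. They report only what shows in the picture. A call takes as long as a camera call. They do not tell look-alikes from the thing itself.
- optics.regions_of(camera, query): "pixels" (400x640 bool, what is visible of it).
- optics.landmark_of(camera, query): "location" ([x, y, z] in mm, in world coordinates, good to about 4 mm: a listed point, or the origin of a listed thing).
The state is a dict: "t": time; "qpos": joint angles; "qvel": joint speeds; "joint_torque": joint torques, N m; "ee_pos": TCP position; "orientation": TCP orientation; "ft_force": force on the tool from outside, world axes, zero at the start; "moment": the same for the moment, N m; "width": finger opening in mm.
Only numpy, scipy, OpenCV 4.12 (cv2) and the standard library are available. Lean on these libraries where they do the work, as an engineer would, in place of code of your own. Each camera call takes 0.05 s, during which the arm holds its last target. There are 200 camera calls.

TASK

Three crusty rolls are left on the baking sheet on the counter step. With the fingertips, gently sweep all three along the sheet and off its open end, so that they drop into the wicker basket standing below it; push them only, do not pinch, lift or carry any of them, and let none fall on the counter. Leave the price tag and the tongs on the sheet, the basket and the other things on the counter where they are.

Things in the scene. Friction and masses are not known exactly. Their poses are not given: they have to be found in the camera images.
- roll1_mid (a point): Crusty round bread roll 1 of 3 (golden brown, pale star-shaped cut on top), 64 mm across at the belly, 44 mm high, flat underside 46 mm across, about 55 g, rigid; it slides when pushed low down, and rocks a little after it has dropped. This point is the centre of the roll, half-way up (22 mm above what it stands on). z is up through the roll; its turn about z means nothing.
- roll2_mid (a point): Crusty round bread roll 2 of 3 (golden brown, pale star-shaped cut on top), 64 mm across at the belly, 44 mm high, flat underside 46 mm across, about 55 g, rigid; it slides when pushed low down, and rocks a little after it has dropped. This point is the centre of the roll, half-way up (22 mm above what it stands on). z is up through the roll; its turn about z means nothing.
- roll3_mid (a point): Crusty round bread roll 3 of 3 (golden brown, pale star-shaped cut on top), 64 mm across at the belly, 44 mm high, flat underside 46 mm across, about 55 g, rigid; it slides when pushed low down, and rocks a little after it has dropped. This point is the centre of the roll, half-way up (22 mm above what it stands on). z is up through the roll; its turn about z means nothing.
- sheet_centre (a point): Aluminium baking sheet, 300 mm (its x) by 400 mm (its y), fixed on a light wooden counter step. Point: centre of its upper face, 107 mm above the counter, z up. Rims 4 mm thick, 18 mm high, along both long sides (x = -0.15, +0.15) and the closed end (y = +0.20). The end at y = -0.20 is open, without a rim: the rolls leave the sheet there, moving in the sheet's -y direction.
- sheet_lip (a point): Middle of the sheet's open end, on its upper face (x = 0, y = -0.20 of the sheet); same axes as the sheet. The basket stands below and beyond it, its near wall under the lip. The rolls and the tag stand on the sheet in four rows side by side along its x, 68 mm apart, one to a row, at differing y; which is in which row changes.
- basket_floor (a point): Open wicker basket on the counter, 360 mm (x) by 230 mm (y) outside, walls 11 mm thick, 92 mm high, so that its rim lies 15 mm below the sheet's upper face. This point is the centre of its inner floor, 8 mm above the counter, z up. Loose, 0.8 kg; its long side is at the sheet's open end.
- tag_mid (a point): Price tag holder standing loose on the baking sheet among the rolls: a dark wooden foot 24 by 56 mm, 16 mm high, with a blank upright card 60 mm wide and 4 mm thick; 58 mm high in all, about 90 g. This point is half-way up (29 mm above the sheet). The card's width lies along the tag's own y. Must be left alone.
- tongs: Steel bread tongs with red jaws lying crosswise on the sheet near its closed end: about 205 mm along their x, 50 mm wide, 20 mm high. Origin: middle of the underside. Leave alone.
- jam: Jar of jam with a red lid on the counter, 66 mm across, 90 mm high; origin: centre of its underside. Leave alone.
- honey: Jar of honey with a brass lid on the counter, 62 mm across, 105 mm high; origin: centre of its underside. Leave alone.
- cup: White mug on the counter, 76 mm across, 68 mm high; origin: centre of its underside. Leave alone.
- brush: Pastry brush with a wooden handle lying on the counter, 210 mm along its x; origin: middle of its underside. Leave alone.
- bell: Steel counter bell on a dark wooden foot, 84 mm across, 58 mm high; origin: centre of its underside. Leave alone.
There are look-alikes about, which are no part of the job. What is shaped like the part that bears roll2_mid but purple is not meant.

How it is judged:
By the outcome, as a careful person would: the job done as asked, in the order asked, and still so for the second after the job is handed in, with the robot touching nothing.
It also fails if it takes over 64 s, if anything falls off the work surface, if the arm or the gripper's body presses on something with over 40 N, if the wrist force passes 120 N, or if a joint passes its speed limit or range.

## Working session

There is one attempt and no reset: what is moved stays moved. The work goes in short steps, Python scripts to look and compute and a tool call to move; the robot and the scene stay as the last step left them, time stands still between calls to the robot, and variables do not carry over. Pictures are saved under pics/ and viewed, on a budget of 10 in all, crops included, one or two more only if the job needs it, and the job is handed in when it is done.

Besides the shell and the picture viewer there is one more tool, called after "Request:" as name([rows], argument=value, ...), one row to a line, values as JSON. move_arm: Moves the arm, as the interface text tells. Shifts and turns lie within -1 to 1; 1 stands for 100 mm of shift or pi/2 rad of turn. Its arguments: {"type":"object","properties":{"motion":{"type":"array"}},"required":["motion"]}

```bash
ls; mkdir -p pics
python3 - <<'E'
from workcell import telemetry, optics, ctrl
import cv2, numpy as np
o=telemetry.get_obs(); print(o['t'],o['ee_pos'],o['orientation'],o['width'],ctrl.grip_point_offset)
for c in ['scene','top']:
    im=optics.get_image(c); cv2.imwrite(f'pics/{c}0.png',im[:,:,::-1])
    for q in ['roll1_mid','tag_mid','sheet_centre','sheet_lip','basket_floor','tongs','jam','honey','cup','bell','brush']:
        if c=='scene' and q in('jam','honey','cup','bell','brush'): continue
        for d in optics.landmark_of(c,q): print(c,q,np.round(d['location']),round(d['confidence'],2))
i=optics.camera_info('top');print(i)
E
```

```text
pics
0.0 [253.89523148 570.48349867 221.89596921] [-6.52911475e-01 -3.07262935e+00  2.38141825e-03] 87.81562144688822 18.700000000000003
scene roll1_mid [582. 118. 127.] 0.86
scene tag_mid [449.  28. 135.] 0.66
scene sheet_lip [551. -82. 107.] 0.79
scene basket_floor [ 558. -184.    5.] 0.89
scene basket_floor [581. 116. 127.] 0.35
scene tongs [535. 284. 104.] 0.72
top roll1_mid [579. 113. 127.] 0.71
top tag_mid [443.  30. 136.] 0.58
top tag_mid [648.  80. 129.] 0.53
top sheet_centre [549. 115. 102.] 0.75
top sheet_centre [547. -84. 107.] 0.34
top sheet_lip [550. -81. 105.] 0.96
top basket_floor [ 561. -187.    6.] 0.8
top tongs [531. 277. 104.] 0.61
top tongs [648.  78. 128.] 0.26
top jam [549. 433.   2.] 0.62
top jam [447. 471.   4.] 0.61
top honey [547. 433.   2.] 0.83
top honey [445. 471.   1.] 0.47
top cup [ 467. -453.   -1.] 0.91
top bell [637. 467.   3.] 0.9
top brush [ 660. -443.   -1.] 0.89
{'mtx': array([[453.11744465,   0.        , 327.39056493],
       [  0.        , 453.11744465, 202.05205483],
       [  0.        ,   0.        ,   1.        ]]), 'R': array([[ 0.02190831, -0.99973758,  0.00669234],
       [-0.9922304 , -0.02256282, -0.12235091],
       [ 0.1224698 , -0.00395984, -0.99246434]]), 't': array([  -4.61007682,  597.38446873, 1255.41741662])}
```

View pics/top0.png

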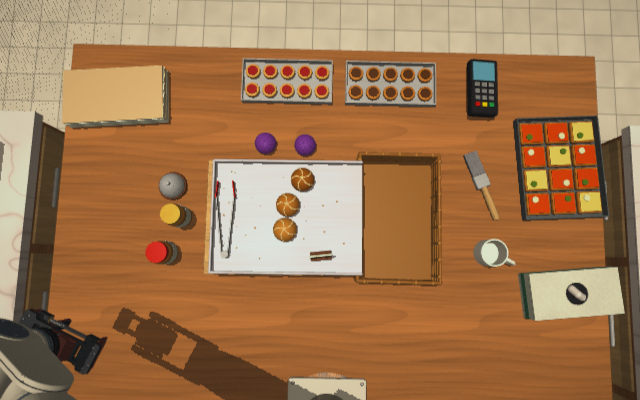

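View pics/scene0.png

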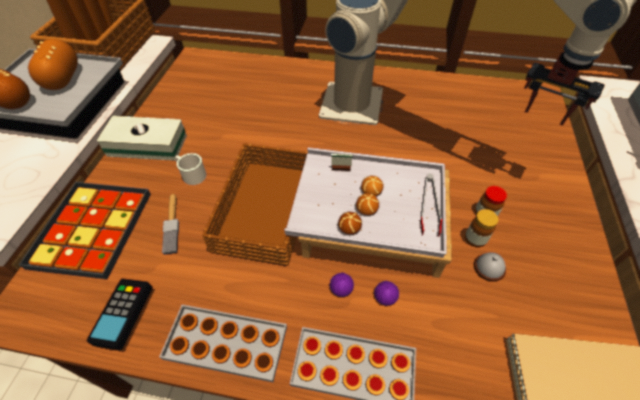

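The top view shows three golden rolls on the sheet at about (302,180), (288,205) and (285,230). The tag is at (321,256), the tongs at (228,220), and the basket's near wall at column 361. Possible mix-ups are the two purple balls at (265,143) and (305,145), which stand off the sheet, and the tarts on their trays. I choose the three golden rolls with stars.

```bash
cat > h.py <<'E'
from workcell import telemetry, optics
import cv2, numpy as np
def back(cam,px,z):
    i=optics.camera_info(cam); K,R,t=i['mtx'],i['R'],i['t']
    C=-R.T@t; d=R.T@np.linalg.inv(K)@np.array([px[0],px[1],1.]); return C+d*(z-C[2])/d[2]
def blobs(im,lo,hi,amin=150):
    m=cv2.inRange(cv2.cvtColor(im,cv2.COLOR_RGB2HSV),lo,hi)
    n,l,s,c=cv2.connectedComponentsWithStats(m); return [(s[k],c[k]) for k in range(1,n) if s[k][4]>amin]
E
python3 - <<'E'
from h import *
im=cv2.imread('pics/top0.png')[:,:,::-1].copy()
cv2.imwrite('pics/crop0.png',cv2.resize(im[145:295,195:375,::-1],None,fx=4,fy=4,interpolation=cv2.INTER_CUBIC))
sub=im.copy()
for px in [(302.5,180),(288,205),(285,230)]: print(px,np.round(back('top',px,129)))
for r in optics.regions_of('top','roll1_mid'):
    ys,xs=np.nonzero(r['pixels']); c=(xs.mean(),ys.mean()); print(r['confidence'],len(xs),np.round(c,1),np.round(back('top',c,127)))
for px in [(362,163),(362,274),(211,162),(209,273)]: print('corner',px,np.round(back('top',px,107)))
E
```

```text
(302.5, 180) [644.  77. 129.]
(288, 205) [576. 113. 129.]
(285, 230) [510. 119. 129.]
0.96 396 [287.  204.9] [576. 116. 127.]
corner (362, 163) [698. -83. 107.]
corner (362, 274) [399. -87. 107.]
corner (211, 162) [691. 328. 107.]
corner (209, 273) [393. 317. 107.]
```

View pics/crop0.png

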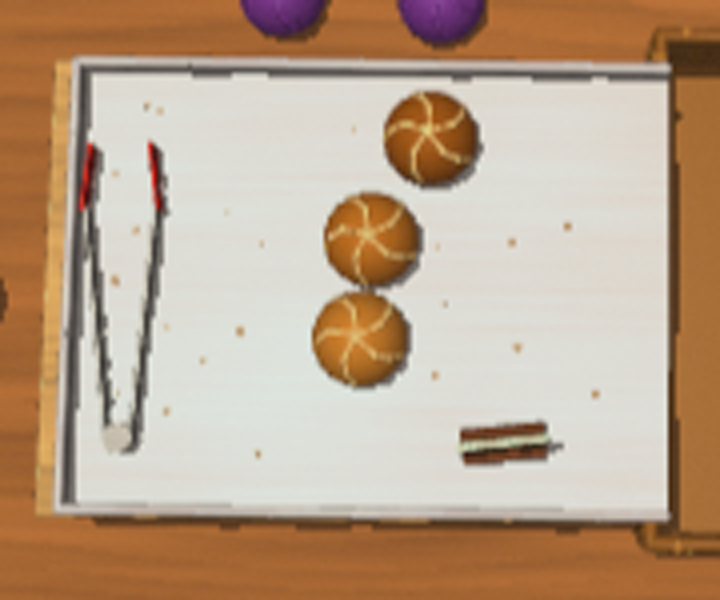

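I count three golden starred rolls on the sheet: A (645,76), B (577,114) and C (511,120), in rows 68 mm apart. That matches the description, and the crop confirms the choice. My plan is to part the fingers about 26 mm so they cradle a roll from behind, then sweep A, C and B in turn towards -y. I start by turning the tool so its y lies along world x.

Request:
move_arm([
  [0.3,[0,0,0],0.08],
  [0.3,[0,0,0],0.08],
  [0.3,[0,0,0],0.08],
  [0.3,[0,0,0],0.08],
  [0.3,[0,0,0],0.08],
])

```text
t: 1.42
ee_pos: [254.1, 571.0, 222.7]
orientation: [-1.574, -2.719, 0.0]
ft_force: [-0.8, 0.1, -0.1]
width: 58.2
```

Request:
move_arm([
  [0.3,[0,0,0],0.08],
  [0.3,[0,0,0],0.08],
  [0.3,[0,0,0],0.08],
  [0.3,[0,0,0],0.08],
  [0.3,[0,0,0],0.08],
])

```text
t: 1.83
ee_pos: [254.1, 571.0, 222.7]
orientation: [-2.333, -2.104, 0.0]
ft_force: [0.1, 0.4, -0.2]
width: 27.4
```

Request:
move_arm([
  [0.3,[0,0,0],0.056],
  [0.3,[-0.29,0.29,0],0],
  [0.3,[-0.29,0.29,0],0],
  [0.3,[-0.29,0.29,0],0],
  [0.3,[-0.29,0.29,0],0],
])

```text
t: 2.25
ee_pos: [343.5, 436.9, 222.4]
orientation: [-2.424, -1.994, -0.005]
ft_force: [0.3, 0.7, 0.1]
width: 26.3
```

Request:
move_arm([
  [0.3,[-0.29,0.29,0],0],
  [0.3,[-0.29,0.29,0],0],
  [0.3,[-0.29,0.29,0],0],
  [0.3,[-0.29,0.29,0],0],
  [0.3,[-0.29,0.29,0],0],
])

```text
t: 2.67
ee_pos: [458.9, 262.6, 222.7]
orientation: [-2.421, -1.997, -0.009]
ft_force: [-0.2, 0.4, -0.4]
width: 26.2
```

Request:
move_arm([
  [0.3,[0,0,0],-0.066],
  [0.3,[0,0,0],-0.066],
  [0.3,[-0.17,0.37,0],0],
  [0.3,[-0.17,0.37,0],0],
  [0.3,[-0.17,0.37,0],0],
])

```text
t: 3.08
ee_pos: [572.2, 205.6, 223.7]
orientation: [-2.196, -2.243, -0.007]
ft_force: [1.2, 0.4, -0.4]
width: 26.6
```

Request:
move_arm([
  [0.3,[-0.17,0.37,0],0],
  [0.3,[-0.17,0.37,0],0],
  [0.3,[0,0,0],0],
])

```text
t: 3.33
ee_pos: [655.1, 168.3, 224.1]
orientation: [2.201, 2.241, 0.012]
ft_force: [0.1, -0.8, 0.2]
width: 26.3
```

Request:
move_arm([
  [0.3,[0,-0.11,0.2],0],
  [0.3,[0,0,0.3],0],
  [0.3,[0,0,0.3],0],
  [0.3,[0,0,0.15],0],
  [0.3,[0,0,0.09],0],
])

```text
t: 3.75
ee_pos: [650.6, 166.8, 119.6]
orientation: [2.203, 2.232, 0.025]
ft_force: [0.2, 0.3, 0.5]
width: 26.1
```

Run:
```python
from h import *
o=telemetry.get_obs(); print(o['t'],o['ee_pos'])
im=optics.get_image('wrist'); cv2.imwrite('pics/wrist1.png',im[:,:,::-1])
t=optics.get_image('top'); cv2.imwrite('pics/top1.png',cv2.resize(t[145:295,195:375,::-1],None,fx=3,fy=3))
```

```text
3.75 [650.59892468 166.83488535 119.57352213]
```

View pics/wrist1.png

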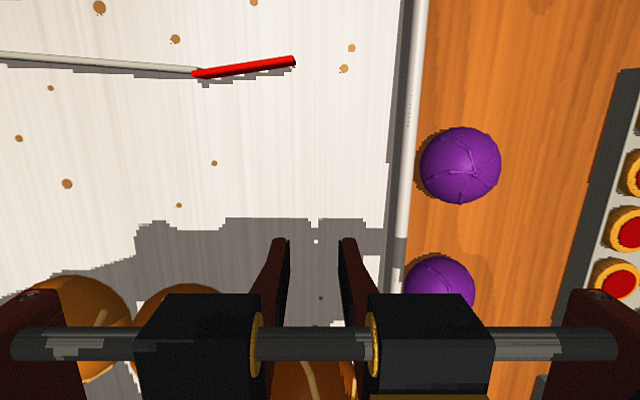

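The wrist picture shows roll A centred between the fingertips near (313,380), with B clear to the left at about (180,300). Sweep A now.

Request:
move_arm([
  [0.3,[-0.2,-0.03,0.03],0],
  [0.3,[-0.2,0,0],0],
  [0.3,[-0.12,0,0],0],
  [0.3,[-0.12,0,0],0],
  [0.3,[-0.12,0,0],0],
])

```text
t: 4.27
ee_pos: [650.9, 92.0, 121.2]
orientation: [2.195, 2.235, 0.033]
ft_force: [-0.6, 0.1, -0.1]
width: 26.0
```

Request:
move_arm([
  [0.3,[-0.12,0,0],0],
  [0.3,[-0.12,0,0],0],
  [0.3,[-0.12,0,0],0],
  [0.3,[-0.12,0,0],0],
  [0.3,[-0.12,0,0],0],
])

```text
t: 4.68
ee_pos: [653.5, 26.5, 123.2]
orientation: [2.194, 2.233, 0.038]
ft_force: [0.2, -0.0, -0.1]
width: 26.9
```

Run:
```python
from h import *
o=telemetry.get_obs(); print(o['t'],o['ee_pos'])
a=optics.get_image('scene')
cv2.imwrite('pics/s2.png',cv2.resize(a[130:290,190:470,::-1],None,fx=2.5,fy=2.5))
```

```text
4.6833 [653.52896752  26.50508242 123.17568688]
```

View pics/s2.png

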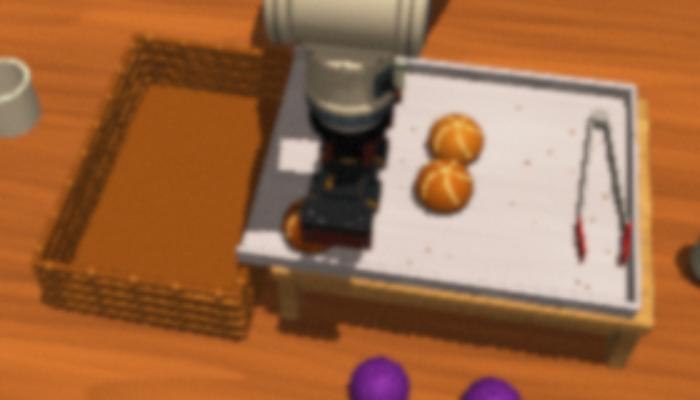

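Roll A is moving ahead of the fingers at about (300,225) and the other two are undisturbed. Height has drifted up 7 mm, so I'll correct that and go on past the lip.

Request:
move_arm([
  [0.3,[-0.12,-0.01,0.03],0],
  [0.3,[-0.12,-0.01,0.03],0],
  [0.3,[-0.12,-0.01,0.02],0],
  [0.3,[-0.12,-0.01,0.01],0],
  [0.3,[-0.12,-0.01,0.01],0],
])

```text
t: 5.15
ee_pos: [649.8, -40.0, 111.6]
orientation: [2.194, 2.233, 0.039]
ft_force: [0.2, 0.9, 1.0]
width: 26.5
```

Request:
move_arm([
  [0.3,[-0.12,-0.01,0],0],
  [0.3,[-0.12,-0.01,0],0],
  [0.3,[-0.12,0,0],0],
  [0.3,[-0.12,0,0],0],
  [0.3,[-0.1,0,0],0],
])

```text
t: 5.57
ee_pos: [647.6, -105.5, 110.0]
orientation: [2.195, 2.233, 0.036]
ft_force: [0.7, 0.3, -0.1]
width: 26.3
```

Run:
```python
from h import *
o=telemetry.get_obs(); print(o['t'],o['ee_pos'])
a=optics.get_image('scene')
cv2.imwrite('pics/s3.png',cv2.resize(a[130:290,190:470,::-1],None,fx=2.5,fy=2.5))
```

```text
5.5667 [ 647.5564675  -105.49132125  110.01035997]
```

View pics/s3.png

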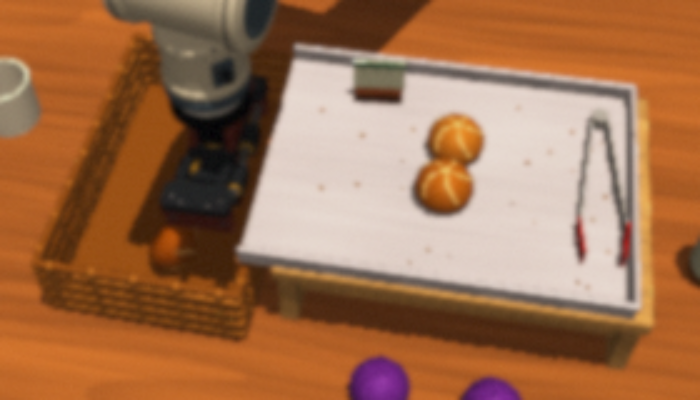

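Roll A is lying in the basket at about (170,250), and the tag, B and C have not moved. Lift and go behind C.

Request:
move_arm([
  [0.3,[0,0,-0.36],0],
  [0.3,[0,0,-0.36],0],
  [0.3,[0,0,-0.36],0],
  [0.3,[0.36,-0.17,0],0],
  [0.3,[0.36,-0.17,0],0],
])

```text
t: 6.03
ee_pos: [611.4, -43.1, 220.3]
orientation: [2.207, 2.221, 0.034]
ft_force: [0.7, 0.7, -0.7]
width: 25.8
```

Request:
move_arm([
  [0.3,[0.36,-0.17,0],0],
  [0.3,[0.36,-0.17,0],0],
  [0.3,[0.36,-0.17,0],0],
  [0.3,[0.36,-0.17,0],0],
  [0.3,[0.36,-0.17,0],0],
])

```text
t: 6.45
ee_pos: [523.6, 141.6, 223.4]
orientation: [2.209, 2.212, 0.044]
ft_force: [-0.1, 0.7, 0.4]
width: 26.1
```

Request:
move_arm([
  [0.3,[0.25,-0.17,0],0],
  [0.3,[0,0,0],0],
])

```text
t: 6.62
ee_pos: [502.7, 172.5, 223.5]
orientation: [2.205, 2.218, 0.045]
ft_force: [0.2, -0.6, 0.8]
width: 26.3
```

Request:
move_arm([
  [0.3,[0.05,0.09,0.2],0],
  [0.3,[0,0,0.3],0],
  [0.3,[0,0,0.3],0],
  [0.3,[0,0,0.15],0],
  [0.3,[0,0,0.1],0],
])

```text
t: 7.03
ee_pos: [519.4, 182.6, 120.8]
orientation: [2.192, 2.222, 0.064]
ft_force: [-0.1, 0.5, -0.2]
width: 26.5
```

Run:
```python
from h import *
o=telemetry.get_obs(); print(o['t'],o['ee_pos'])
im=optics.get_image('wrist'); cv2.imwrite('pics/wrist2.png',im[200:,:480,::-1])
```

```text
7.0333 [519.41007787 182.60814571 120.76482568]
```

View pics/wrist2.png

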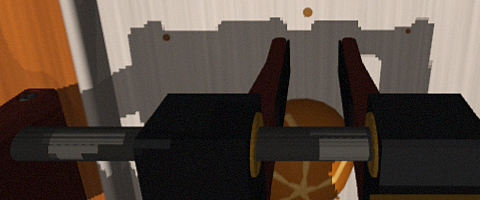

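Run:
```python
from h import *
i=optics.camera_info('wrist');K,R,t=i['mtx'],i['R'],i['t'];print('C',-R.T@t)
e=telemetry.get_obs()['ee_pos']
for p in [(511,120,129),(517,120,129),(577,114,129),e]:
    c=K@(R@np.array(p)+t); print(p,c[:2]/c[2])
t=optics.get_image('top'); m=t.copy()
for r in optics.regions_of('top','roll1_mid'):
    ys,xs=np.nonzero(r['pixels']); print(r['confidence'],len(xs),xs.mean(),ys.mean(),back('top',(xs.mean(),ys.mean()),127))
for r in optics.landmark_of('wrist','roll1_mid'): print(r)
for r in optics.landmark_of('scene','roll1_mid'): print(r)
```

```text
C [509.98489367 265.03545252 282.80059379]
(511, 120, 129) [301.30765331 364.18159897]
(517, 120, 129) [311.7580457 363.9747801]
(577, 114, 129) [413.69811486 370.25900309]
[518.35007776 182.19005653 119.20009636] [314.93665303 258.06389163]
0.96 444 287.40765765765764 204.6644144144144 [576.8225111  114.75617358 127.        ]
0.17 11585 302.5627104013811 208.11359516616315 [568.54905844  74.39673694 127.        ]
{'location': [581.6, 117.3, 127.4], 'confidence': 0.7}
```

The star of roll C sits near column 300, and projecting (511,120) through the wrist camera gives about the same column, so the fingers are about 6 mm too far +x. I'll correct that and sweep C.

Request:
move_arm([
  [0.3,[0,-0.06,0.03],0],
  [0.3,[-0.2,-0.01,0.02],0],
  [0.3,[-0.12,0,0.01],0],
  [0.3,[-0.12,0,0.01],0],
  [0.3,[-0.12,0,0.01],0],
])

```text
t: 7.7
ee_pos: [517.0, 127.6, 119.1]
orientation: [2.186, 2.219, 0.083]
ft_force: [0.4, 1.1, 1.3]
width: 26.0
```

Request:
move_arm([
  [0.3,[-0.12,0,0.005],0],
  [0.3,[-0.12,0,0.005],0],
  [0.3,[-0.12,0,0.005],0],
  [0.3,[-0.12,0,0.005],0],
  [0.3,[-0.12,0,0.005],0],
])

```text
t: 8.12
ee_pos: [519.2, 64.0, 119.3]
orientation: [2.186, 2.213, 0.093]
ft_force: [0.8, 1.0, -0.2]
width: 26.5
```

Run:
```python
from h import *
o=telemetry.get_obs(); print(o['t'],o['ee_pos'])
a=optics.get_image('scene')
cv2.imwrite('pics/s4.png',cv2.resize(a[130:290,190:470,::-1],None,fx=2.5,fy=2.5))
```

```text
8.1167 [519.16657029  63.9593635  119.30508151]
```

View pics/s4.png

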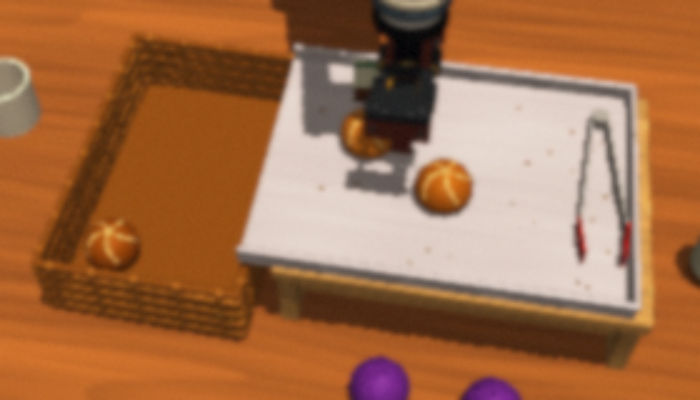

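Run:
```python
from h import *
a=optics.get_image('scene'); 
for s,c in blobs(a,(5,90,60),(22,255,255),60):
    if 150<c[1]<230 and 300<c[0]<400: print(s,np.round(c,1),np.round(back('scene',c,127)), 'corners',[np.round(back('scene',(x,s[1]+s[3]/2),127)) for x in (s[0],s[0]+s[2])])
for q in ['roll1_mid','tag_mid']:
    for r in optics.landmark_of('scene',q): print(q,r)
i=optics.camera_info('scene')
for p in [(511,26,127),(519,26,127),(577,114,127)]:
    c=i['mtx']@(i['R']@np.array(p)+i['t']); print(p,c[:2]/c[2])
w=optics.get_image('wrist'); cv2.imwrite('pics/wrist3.png',w[200:,100:500,::-1])
```

```text
[     0      0    640    400 166023] [348.7 202.1] [584.  67. 127.] corners [array([ 747., -863.,  127.]), array([437., 825., 127.])]
[324 173  22  21 264] [333.4 184.4] [529.  17. 127.] corners [array([531.,  -9., 127.]), array([520.,  51., 127.])]
[356 193  23  23 406] [367.  204.2] [582. 116. 127.] corners [array([588.,  88., 127.]), array([577., 147., 127.])]
roll1_mid {'location': [583.7, 115.2, 129.5], 'confidence': 0.58}
tag_mid {'location': [448.7, 30.1, 135.7], 'confidence': 0.51}
(511, 26, 127) [337.71902413 179.98529823]
(519, 26, 127) [337.25811322 182.10651081]
(577, 114, 127) [366.40652341 202.72162516]
```

View pics/wrist3.png

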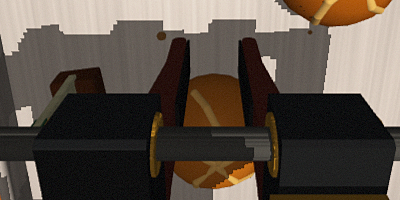

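In the wrist view roll C is cradled centrally (centre about column 215, fingers about 213). The tag stands clear to the left at (75,85) and measures unmoved. Continue.

Request:
move_arm([
  [0.3,[-0.12,0,0.006],0],
  [0.3,[-0.12,0,0.006],0],
  [0.3,[-0.12,0,0.006],0],
  [0.3,[-0.12,0,0.006],0],
  [0.3,[-0.12,0,0.006],0],
])

```text
t: 8.78
ee_pos: [521.0, 5.9, 115.4]
orientation: [2.176, 2.221, 0.096]
ft_force: [-0.5, 0.4, -0.2]
width: 26.4
```

Request:
move_arm([
  [0.3,[-0.12,0,0.006],0],
  [0.3,[-0.12,0,0.006],0],
  [0.3,[-0.12,0,0.006],0],
  [0.3,[-0.12,0,0.006],0],
  [0.3,[-0.12,0,0.006],0],
])

```text
t: 9.2
ee_pos: [522.8, -56.8, 111.2]
orientation: [2.171, 2.226, 0.098]
ft_force: [-0.6, 0.8, 0.2]
width: 26.4
```

Request:
move_arm([
  [0.3,[-0.12,0,0],0],
  [0.3,[-0.12,0,0],0],
  [0.3,[-0.12,0,0],0],
  [0.3,[0,0,0],0],
  [0.3,[0,0,0],0],
])

```text
t: 9.62
ee_pos: [523.7, -96.6, 110.1]
orientation: [2.17, 2.227, 0.098]
ft_force: [0.7, 0.3, -0.6]
width: 26.4
```

Run:
```python
from h import *
o=telemetry.get_obs(); print(o['t'],o['ee_pos'],o['qpos'])
a=optics.get_image('scene')
cv2.imwrite('pics/s5.png',cv2.resize(a[130:290,190:470,::-1],None,fx=2.5,fy=2.5))
```

```text
9.6167 [523.74125231 -96.60006563 110.10971115] [-0.22645614  0.43192874  1.94940035  0.05785954  0.70177813 -0.29543524]
```

View pics/s5.png

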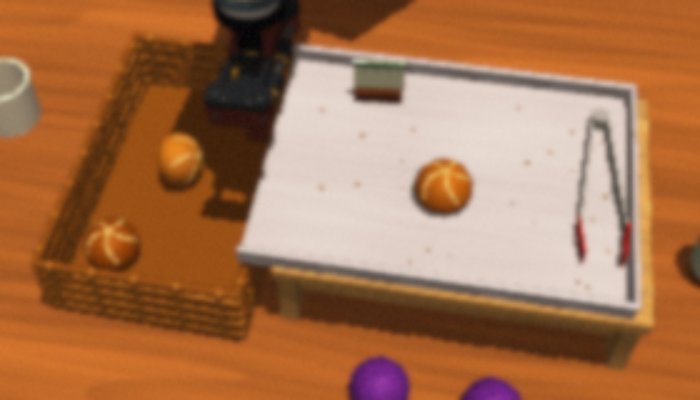

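C is in the basket at about (180,160), next to A at (110,243). B is alone on the sheet. Lift and go behind B.

Request:
move_arm([
  [0.3,[0,0,-0.36],0],
  [0.3,[0,0,-0.36],0],
  [0.3,[0,0,-0.36],0],
  [0.3,[0.37,0.07,0],0],
  [0.3,[0.37,0.07,0],0],
])

```text
t: 10.08
ee_pos: [526.4, -24.6, 222.5]
orientation: [2.179, 2.226, 0.092]
ft_force: [0.1, -0.3, 0.2]
width: 26.3
```

Request:
move_arm([
  [0.3,[0.37,0.07,0],0],
  [0.3,[0.37,0.07,0],0],
  [0.3,[0.37,0.07,0],0],
  [0.3,[0.37,0.07,0],0],
  [0.3,[0.37,0.07,0],0],
])

```text
t: 10.5
ee_pos: [556.9, 172.1, 232.7]
orientation: [2.175, 2.223, 0.099]
ft_force: [0.3, -1.1, 0.4]
width: 26.6
```

Request:
move_arm([
  [0.3,[0.15,0.06,0],0],
  [0.3,[0,0,0],0],
])

```text
t: 10.67
ee_pos: [562.4, 196.4, 234.0]
orientation: [2.167, 2.232, 0.104]
ft_force: [-0.3, -0.4, 0.3]
width: 26.1
```

Request:
move_arm([
  [0.3,[-0.22,0.12,0.1],0],
  [0.3,[0,0,0.3],0],
  [0.3,[0,0,0.3],0],
  [0.3,[0,0,0.25],0],
  [0.3,[0,0,0.13],0],
])

```text
t: 11.08
ee_pos: [583.6, 180.9, 127.5]
orientation: [2.153, 2.238, 0.116]
ft_force: [-0.4, 0.3, 0.6]
width: 26.4
```

Request:
move_arm([
  [0.3,[0,0,0.05],0],
])

```text
t: 11.17
ee_pos: [582.2, 180.3, 120.1]
orientation: [2.155, 2.24, 0.11]
ft_force: [-0.5, -0.2, 0.2]
width: 26.1
```

Run:
```python
from h import *
o=telemetry.get_obs(); print(o['t'],o['ee_pos'])
i=optics.camera_info('wrist');K,R,t=i['mtx'],i['R'],i['t']
for p in [(579,115,129),o['ee_pos']]:
    c=K@(R@np.array(p)+t); print(p,c[:2]/c[2])
```

```text
11.1667 [582.22831    180.321092   120.12699765]
(579, 115, 129) [305.98710161 368.28364127]
[582.22831    180.321092   120.12699765] [314.85500227 258.06793663]
```

Request:
move_arm([
  [0.3,[-0.1,-0.03,0.02],0.015],
  [0.3,[-0.15,-0.01,0.02],0],
  [0.3,[-0.12,-0.005,0.01],0],
  [0.3,[-0.12,-0.005,0.01],0],
  [0.3,[-0.12,-0.005,0.01],0],
])

```text
t: 11.58
ee_pos: [576.5, 116.0, 111.5]
orientation: [2.184, 2.213, 0.111]
ft_force: [0.1, 0.9, 0.5]
width: 25.9
```

Request:
move_arm([
  [0.3,[-0.12,-0.003,0.006],0],
  [0.3,[-0.12,-0.003,0.006],0],
  [0.3,[-0.12,-0.003,0.006],0],
  [0.3,[-0.12,-0.003,0.006],0],
  [0.3,[-0.12,-0.003,0.006],0],
])

```text
t: 12.0
ee_pos: [577.4, 48.6, 109.8]
orientation: [2.184, 2.207, 0.117]
ft_force: [0.1, 0.7, 1.1]
width: 26.6
```

Run:
```python
from h import *
o=telemetry.get_obs(); print(o['t'],o['ee_pos'])
w=optics.get_image('wrist')
cv2.imwrite('pics/wrist4.png',w[200:,100:500,::-1])
```

```text
12.0 [577.3651866   48.56608918 109.83867741]
```

View pics/wrist4.png

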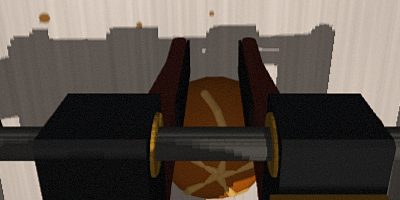

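Roll B is cradled centrally (about column 214). The height is a bit low, so I raise slightly and finish the sweep.

Request:
move_arm([
  [0.3,[-0.12,0,-0.01],0],
  [0.3,[-0.12,0,-0.01],0],
  [0.3,[-0.12,0,0],0],
  [0.3,[-0.12,0,0],0],
  [0.3,[-0.12,0,0],0],
])

```text
t: 12.47
ee_pos: [577.9, -18.0, 111.8]
orientation: [2.186, 2.203, 0.119]
ft_force: [0.8, -0.2, -1.2]
width: 26.3
```

Request:
move_arm([
  [0.3,[-0.12,0,0.005],0],
  [0.3,[-0.12,0,0.005],0],
  [0.3,[-0.12,0,0.005],0],
  [0.3,[-0.12,0,0.005],0],
  [0.3,[-0.12,0,0.005],0],
])

```text
t: 12.88
ee_pos: [578.9, -83.7, 109.0]
orientation: [2.186, 2.2, 0.122]
ft_force: [-0.3, -0.0, 0.4]
width: 26.1
```

Request:
move_arm([
  [0.3,[-0.12,0,0],0],
  [0.3,[-0.12,0,0],0],
  [0.3,[0,0,0],0],
  [0.3,[0,0,0],0],
])

```text
t: 13.22
ee_pos: [579.0, -113.5, 108.1]
orientation: [2.189, 2.196, 0.121]
ft_force: [-0.2, 0.4, 0.0]
width: 26.3
```

Request:
move_arm([
  [0.3,[0,0,-0.36],0],
  [0.3,[0,0,-0.36],0],
  [0.3,[0,0,-0.36],0],
  [0.3,[0,0,-0.36],0],
  [0.3,[0,0,-0.36],0],
])

```text
t: 13.63
ee_pos: [558.4, -116.2, 283.4]
orientation: [2.203, 2.21, 0.105]
ft_force: [1.3, -0.4, 0.3]
width: 26.5
```

Run:
```python
from h import *
o=telemetry.get_obs(); print(o['t'],o['ee_pos'],o['ft_force'])
a=optics.get_image('scene')
cv2.imwrite('pics/s6.png',cv2.resize(a[120:290,160:520,::-1],None,fx=2.2,fy=2.2))
for q in ['roll1_mid','tag_mid','basket_floor','tongs']:
    for r in optics.landmark_of('scene',q): print(q,r)
```

```text
13.6333 [ 558.43200309 -116.17106282  283.41011859] [ 1.34632336 -0.3916466   0.25429327]
roll1_mid {'location': [641.2, 464.1, -0.3], 'confidence': 0.68}
roll1_mid {'location': [595.2, -240.0, 39.4], 'confidence': 0.59}
roll1_mid {'location': [546.6, 433.2, -0.7], 'confidence': 0.15}
tag_mid {'location': [447.9, 27.9, 133.5], 'confidence': 0.68}
basket_floor {'location': [554.7, -184.0, 6.9], 'confidence': 0.6}
basket_floor {'location': [464.1, -453.6, -4.3], 'confidence': 0.6}
tongs {'location': [534.1, 283.4, 103.7], 'confidence': 0.54}
```

View pics/s6.png

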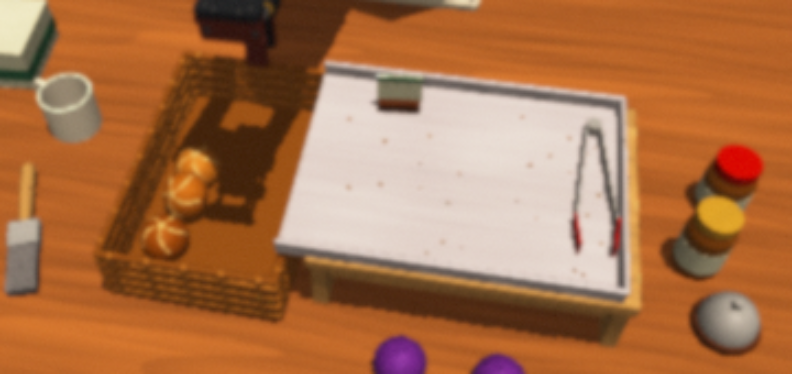

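All three rolls lie in the basket at about (195,165), (187,190) and (165,238). The tag, tongs and basket are where they were. A short settle, then hand in.

Request:
move_arm([
  [0.3,[0,0,-0.2],0],
  [0.3,[0,0,0],0],
  [0.3,[0,0,0],0],
  [0.3,[0,0,0],0],
  [0.3,[0,0,0],0],
])

```text
t: 14.3
ee_pos: [553.3, -114.8, 291.9]
orientation: [2.212, 2.221, 0.093]
ft_force: [0.4, -0.0, 0.3]
width: 26.3
```

Run:
```python
from workcell import order
print(order.close_job())
```

```text
the job is handed in; nothing more can be done
None
```

All three rolls are in the basket. I swept them one at a time off the sheet's open end with the parted fingertips (26 mm gap), without pinching, lifting or carrying any. I handed the job in at 14.3 s.

- **Final picture:** it shows three rolls in the basket and none on the sheet or the counter in view. The arm was clear above, and force readings stayed under about 2 N.
- **Left alone:** the tag, tongs and basket measured within about 4 mm of where they started, which is within the measurement error. In the final picture the jars, cup, bell and brush look undisturbed; I did not measure them again.
- **Disagreements:** the detector gave only one correct roll in the basket. Its top hit was the bell (641,464) and a weak third hit was the honey jar, so the count of three rests on the picture. It also mistook the cup for the basket once.
- **Arm drift:** the tool tilted about 4° during the sweeps and the tips ran as low as about 1 mm above the sheet's level. No contact showed in the forces.
- **Pictures:** I viewed 12, two over the budget of 10.

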